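# Pack two gift boxes of chocolate cakes

## Robot

A 6-joint arm with a two-finger parallel gripper is mounted at the origin on the work surface. World frame = base frame: x ahead of the robot, y to its left, z up, the work surface at z = 0. Lengths are in m, angles in rad, forces in N, time in s.
With the tool pointing down it reaches from about 0.325 to 0.775 m from the base axis. Payload 5.5 kg.
Tool frame: the origin (TCP) lies at the very end of the fingers, on their centre line; the grasp point (between the pads) lies 19 mm behind it; z points along the fingers, y is the line along which they close (so a half turn about z gives the same grasp; the last joint's range is limited). The gripper opens to 85 mm and grips with 20 to 120 N. Pads are 22 mm wide; open, the fingers measure 114 mm over their backs; the gripper's body (76 mm by 85 mm) begins 54 mm behind the grasp point. The pads swing forward as they close: fully open they stand 13 mm farther back than shut.
Start: joints at [-1.264, 0.091, 1.231, -0, 1.82, -0.057], TCP at [0.213, -0.561, 0.231] pointing down, gripper open.
Joint ranges: [-2.87, 2.87], [-0.86, 2.18], [0.17, 2.46], [-1.51, 4.65], [0.06, 2.69], [-2.65, 2.65]. Speed limits (rad/s): [2.57, 2.57, 3.01, 3.14, 3.14, 3.14].

## Interface

Orientations are given as [roll, pitch, yaw] about the fixed x, y, z axes, in that order (R = Rz(yaw) Ry(pitch) Rx(roll)).
In Python, from rig import get_state, read_camera, camera_params, finish_job gives the robot as it stands.
- The arm moves only by the tool move_arm, never from a script. Its argument "commands" is a list of rows, each a list of 3 entries, a list of its own where there are three numbers: the shift along the world's x, y, z in units of 40 mm (1.0 is 40 mm), then the turn, a rotation vector about the world's x, y, z in units of 6 degrees (1.0 is 6 degrees), then the finger opening in mm, from 0 to 85.4. A call has 1 to 12 rows; each row shifts and turns the commanded pose from where the row before left it; what a row does not reach is not made up. A row lasts 1/12 s, in which the tool goes at most 41.7 mm and 7.16 degrees, less where a joint would pass 70% of its speed; a pose out of reach is approached as far as the arm can. A call is refused whole if a number of a shift passes 1 or a number of a turn 1, either way. A call with a gripper value outside its range is refused whole. The fingers move at their own pace and stop on an object; the grip force is fixed at half the most. Time passes only in rows, so rows that do not move let the fingers close. It gives the time, the measured TCP pose, the force, the opening and the grip force at its end, in the units of the state.
- get_state(): the state, without advancing time (a new reading comes with each control period).
- read_camera(name): name is "scene" or "top"; returns (picture, depth): 400x640x3 uint8, blue, green, red; 400x640 float32, m along the optical axis (not along the pixel's ray), 0 where there is no reading.
- camera_params(name): a dict with "camera_matrix" (3x3 intrinsics, pixels), "k1" (the pictures are not rectified: a ray, as slopes to the right and down, at radius r is drawn at 1 + k1 r^2 times it, then the intrinsics apply), "view" (4x4, takes a point from world to camera coordinates). Camera axes: x right, y up, looking along -z (the intrinsics and any distortion apply to the point x, -y, -z); pixel columns grow to the right and rows downward; lengths in m; the calibration is good to about 2 mm. A picture is of the moment at which its call begins. camera_params takes no time and is no camera call.
- finish_job(): hands the job in; it is judged then, once.
The state is a dict: "clock": time; "qpos": joint angles; "qvel": joint speeds; "joint_efforts": joint torques, N m; "ee_pos": TCP position; "orientation": TCP orientation; "force": force on the tool from outside, world axes, zero at the start; "wrist_torque": the same for the moment, N m; "grip_width": finger opening in m; "grasp_force": force on a finger pad.
Only numpy, scipy, OpenCV 4.12 (cv2) and the standard library are available. Lean on these libraries where they do the work, as an engineer would, in place of code of your own. Each camera call takes 0.05 s, during which the arm holds its last target. There are 200 camera calls.

## Task

Make up the two gift boxes from the five chocolate cakes on the baking paper. The wide box with two compartments gets the bar in its narrow compartment and the ring cake in its broad one; the long box with three compartments gets the square cake in the middle and the two domed cakes at the ends, one in each, whichever way round. Set every cake down gently, upright and flat on the floor of its compartment without dropping it, and leave the white ramekin and the two piping nozzles standing where they are.

Things in the scene. Friction and masses are not known exactly. Their poses are not given: they have to be found in the camera images.
- bar_cake: Chocolate-coated cake bar, a loose straight block 84 long (its x) x 30 wide (its y) x 32 mm high, 70 g. Dark brown like all the cakes. Stands on the table at the start; origin: centre of its underside, z up.
- ring_cake: Chocolate-coated ring cake, loose, 60 mm across, with an upright through hole of 20 mm, 32 mm high, 70 g. Dark brown like all the cakes. Stands on the table at the start; origin: centre of its underside, z up.
- square_cake: Chocolate-coated square cake, a loose block 42 x 42 (its x and y) x 34 mm high, 55 g. Dark brown like all the cakes. Stands on the table at the start; origin: centre of its underside, z up.
- large_dome: Large round domed chocolate cake, loose, 56 mm across, 40 mm high; its side is upright up to 28 mm, above that it rounds off; 60 g. Dark brown like all the cakes. Stands on the table at the start; origin: centre of its underside, z up.
- small_dome: Small round domed chocolate cake, loose, 36 mm across, 36 mm high; its side is upright up to 26 mm, above that it rounds off; 30 g. Dark brown like all the cakes. Stands on the table at the start; origin: centre of its underside, z up.
- long_box: Long open card gift box, 232 (its x) x 84 (its y) mm, fixed to the table. Floor 3 mm thick, all walls 4 mm thick, their tops 12 mm above the table. Three equal compartments in a row along x, each 72 (x) x 76 (y) mm inside: the middle one is centred on the origin, the end ones at x = -76 and +76 mm. Origin: centre of the underside, z up.
- wide_box: Wide open card gift box, 112 (its x) x 148 (its y) mm, fixed to the table. Floor 3 mm thick, all walls 4 mm thick, their tops 12 mm above the table. Two compartments side by side along y, both 104 mm long in x: the narrow one is 52 mm wide in y, centred at y = -44 mm; the broad one is 84 mm wide, centred at y = +28 mm. Origin: centre of the underside, z up.
- ramekin: White ceramic ramekin (small open bowl), loose, 60 mm across at the rim, 36 mm high, standing among the cakes; not to be moved. Origin: centre of its underside.
- nozzle0: Steel piping nozzle, loose, an upright cone 26 mm across at the foot and 32 mm high, standing among the cakes between their two rows, nearer the robot; not to be moved. Origin: centre of its underside.
- nozzle1: Steel piping nozzle like nozzle0, between the two rows of cakes, farther from the robot; not to be moved. Origin: centre of its underside.
There are look-alikes about, which are no part of the job. What is shaped like the wide_box but black is not meant. Leave any turquoise look-alike of the small_dome alone.

How it is judged:
At the end, for the whole second after the job is handed in: Bar in the narrow and ring cake in the broad compartment of the wide box; square cake in the middle of the long box, large and small dome in its two ends; each inside its walls, underside within 3 mm of the floor, tilt under 0.12 rad, released, under 0.02 m/s (x of bar_cake in the frame of wide_box between -0.03 and 0.03 m and y of bar_cake in the frame of wide_box between -0.064 and -0.024 m and x of ring_cake in the frame of wide_box between -0.03 and 0.03 m and y of ring_cake in the frame of wide_box between 0.003 and 0.053 m and x of square_cake in the frame of long_box between -0.022 and 0.022 m and y of square_cake in the frame of long_box between -0.026 and 0.026 m and (((x of large_dome in the frame of long_box between 0.06 and 0.092 m and y of large_dome in the frame of long_box between -0.018 and 0.018 m) and (x of small_dome in the frame of long_box between -0.1 and -0.052 m and y of small_dome in the frame of long_box between -0.026 and 0.026 m)) or ((x of large_dome in the frame of long_box between -0.092 and -0.06 m and y of large_dome in the frame of long_box between -0.018 and 0.018 m) and (x of small_dome in the frame of long_box between 0.052 and 0.1 m and y of small_dome in the frame of long_box between -0.026 and 0.026 m))) and z of each of bar_cake, ring_cake in the frame of wide_box below 0.006 m and angle between each of bar_cake, ring_cake, square_cake, large_dome, small_dome's own z axis and vertical below 0.12 rad and linear speed of each of bar_cake, ring_cake, square_cake, large_dome, small_dome below 0.02 m/s and z of each of square_cake, large_dome, small_dome in the frame of long_box below 0.006 m); the robot touches nothing.
It fails at once if a cake is dropped or thrown (moves faster than 0.7 m/s while the fingers do not touch it) ((linear speed of bar_cake above 0.7 m/s and contact force between the fingers and bar_cake below 0.05 N) or (linear speed of ring_cake above 0.7 m/s and contact force between the fingers and ring_cake below 0.05 N) or (linear speed of square_cake above 0.7 m/s and contact force between the fingers and square_cake below 0.05 N) or (linear speed of large_dome above 0.7 m/s and contact force between the fingers and large_dome below 0.05 N) or (linear speed of small_dome above 0.7 m/s and contact force between the fingers and small_dome below 0.05 N)).
It fails at once if the ramekin or a piping nozzle is shifted by more than 25 mm (distance of any of ramekin, nozzle0, nozzle1 from where it was at the start of the episode above 0.025 m).
It also fails if it takes over 112 s, if anything falls off the work surface, if the arm or the gripper's body presses on something with over 40 N, if the wrist force passes 120 N, or if a joint passes its speed limit or range.

## Working session

There is one attempt and no reset: what is moved stays moved. The work goes in short steps, Python scripts to look and compute and a tool call to move; the robot and the scene stay as the last step left them, time stands still between calls to the robot, and variables do not carry over. Pictures are saved under pics/ and viewed, at most 14 in all, crops included, and the job is handed in when it is done.

Besides the shell and the picture viewer there is one more tool, called after ">>>" as name(argument=value, ...) on one line, values as JSON. move_arm: Moves the arm, as the interface text tells. Its arguments: {"type":"object","properties":{"commands":{"type":"array"}},"required":["commands"]}

```bash
ls; mkdir -p pics
python3 - <<'E'
from rig import *
import cv2,numpy as np
for n in("top","scene"):
    im,d=read_camera(n); cv2.imwrite(f"pics/{n}0.png",im); np.save(f"pics/{n}0.npy",d)
    p=camera_params(n); print(n,p["camera_matrix"],p["k1"],np.round(p["view"],4).tolist())
print(get_state())
E
```

```text
pics
top [[381.94989001   0.         316.55161104]
 [  0.         381.94989001 199.50114369]
 [  0.           0.           1.        ]] -0.053068563541430275 [[-0.0271, -0.9996, -0.0096, 0.0163], [0.9868, -0.0283, 0.1594, -0.518], [-0.1596, -0.0052, 0.9872, -0.9332], [0.0, 0.0, 0.0, 1.0]]
scene [[387.266399     0.         323.3704486 ]
 [  0.         387.266399   198.38169223]
 [  0.           0.           1.        ]] -0.07523571771008455 [[0.5439, 0.8392, 0.0021, -0.2504], [-0.5108, 0.329, 0.7943, 0.236], [0.6658, -0.433, 0.6076, -1.1644], [0.0, 0.0, 0.0, 1.0]]
{'clock': 0.1, 'qpos': array([-1.26369706e+00,  9.18111269e-02,  1.23183084e+00,  6.27395441e-06,
        1.81980121e+00, -5.66821016e-02]), 'qvel': array([ 0.0005341 , -0.00157992, -0.00243092, -0.00034029,  0.00054306,
       -0.0005997 ]), 'joint_efforts': array([ 3.31878815e-03, -4.60217392e+01, -4.19217432e+01, -2.54952693e-05,
        1.06232188e-02,  2.17244633e-05]), 'ee_pos': array([ 0.21341489, -0.56047288,  0.23021053]), 'orientation': array([-3.13974544e+00, -1.10909170e-04,  3.63782804e-01]), 'force': array([-0.23965117, -0.97660072,  0.12680663]), 'wrist_torque': array([-0.04340449,  0.00429415, -0.01757043]), 'grasp_force': 0.0, 'grip_width': 0.08528999999223007}
```

View pics/top0.png

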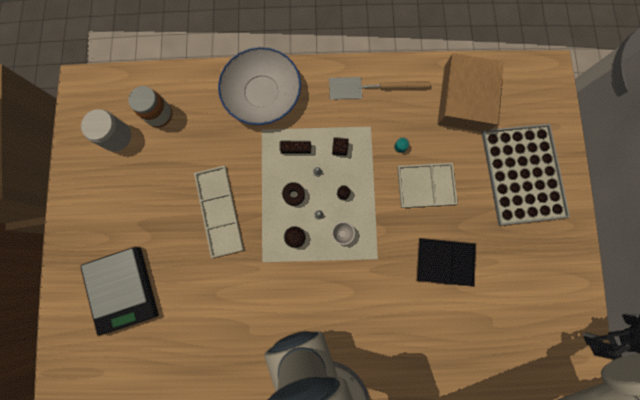

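View pics/scene0.png

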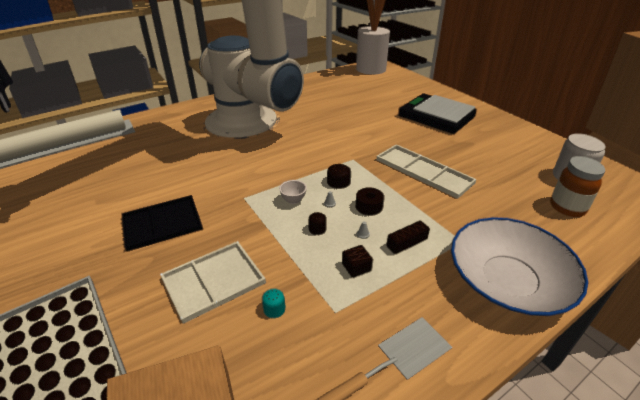

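The top view shows the bar (295,147), square (341,146), ring (293,193), small dome (344,192), large dome (295,237), ramekin (344,233) and nozzles (318,171) and (319,214). It also shows the long box (219,211) and the wide box (427,186), whose narrow side is on the right. The scene view agrees.

```bash
cat > h.py <<'E'
import cv2,numpy as np
from rig import camera_params
def rays(n,px):
    p=camera_params(n);K=p["camera_matrix"];V=np.array(p["view"])
    u=cv2.undistortPoints(np.float64(px).reshape(-1,1,2),K,np.array([p["k1"],0,0,0])).reshape(-1,2)
    d=np.c_[u[:,0],-u[:,1],-np.ones(len(u))]@V[:3,:3]
    return -V[:3,:3].T@V[:3,3],d
def onplane(n,px,z):
    c,d=rays(n,px); return c+d*((z-c[2])/d[:,2])[:,None]
def pts(n,px,depth):
    c,d=rays(n,px); return c+d*depth[:,None]
def box(P): (c,s,a)=cv2.minAreaRect(np.float32(P[:,:2]*1000)); return np.round(c,1),np.round(s,1),round(a,1)
E
cat > m.py <<'E'
from h import *
C={"bar":((.5,.07),.032),"sq":((.5,-.05),.034),"ring":((.38,.07),.032),"sd":((.38,-.05),.036),"ld":((.3,.07),.04)}
px={"bar":(295,147),"sq":(341,146),"ring":(293,193),"sd":(344,192),"ld":(295,237),"ram":(344,233),"n0":(319,214),"n1":(318,171)}
H={"bar":.032,"sq":.034,"ring":.032,"sd":.036,"ld":.04,"ram":.036,"n0":.032,"n1":.032}
al={}
for n in("top","scene"):
    im=cv2.imread(f"pics/{n}0.png");d=np.load(f"pics/{n}0.npy")
    v,u=np.mgrid[:400,:640];q=np.c_[u.ravel(),v.ravel()];P=pts(n,q,d.ravel()).reshape(400,640,3)
    if n=="top": c0={k:onplane("top",[p],H[k])[0,:2] for k,p in px.items()}
    for k in px:
        m=(np.hypot(*(P[...,:2]-c0[k]).transpose(2,0,1))<(.055 if k=="bar" else .042 if k in("ring","ld","ram") else .036))&(P[...,2]>.008)&(P[...,2]<.06)
        A=P[m]; al.setdefault(k,[]).append(A)
        T=A[A[:,2]>H[k]-.005]
        (cc,r)=cv2.minEnclosingCircle(np.float32(A[:,:2]*1000))
        print(n,k,len(A),"zmax",np.round(np.percentile(A[:,2],[50,98]),4),"all",box(A),"top",box(T) if len(T) else 0, "circ",np.round(cc,1),round(r,1))
    hsv=cv2.cvtColor(im,cv2.COLOR_BGR2HSV)
    m=((hsv[...,1]<70)&(hsv[...,2]>90)).astype(np.uint8)*255
    if n=="top": 
        print("z",np.median(P[100:120,180:220,2]))
    cs,_=cv2.findContours(m,cv2.RETR_EXTERNAL,cv2.CHAIN_APPROX_NONE)
    for c in cs:
        if cv2.contourArea(c)>700:
            B=onplane(n,c.reshape(-1,2),.012)
            if .1<B[:,0].mean()<.75 and abs(B[:,1].mean())<.4: print(n,"box",c.reshape(-1,2).mean(0),box(B))
E
python3 m.py
```

```text
top bar 399 zmax [0.0314 0.0356] all (array([664.9,  56.7]), array([82.8, 28.5]), 88.4) top (array([665.2,  56.5]), array([82.5, 27.8]), 88.4) circ [665.5  55.8] 42.4
top sq 279 zmax [0.0334 0.0377] all (array([664.3, -64.1]), array([41.8, 43. ]), 82.2) top (array([664.2, -64.3]), array([41.5, 43. ]), 81.9) circ [663.7 -63.7] 27.1
top ring 399 zmax [0.0316 0.0348] all (array([538.8,  62.6]), array([57.3, 58.3]), 88.0) top (array([538.9,  62.6]), array([57.3, 58.1]), 88.0) circ [538.9  63. ] 29.9
top sd 162 zmax [0.0335 0.0382] all (array([539. , -67.7]), array([34.2, 33.7]), 16.3) top (array([539.5, -67.5]), array([32.1, 33. ]), 66.3) circ [539.5 -68.1] 17.8
top ld 379 zmax [0.0372 0.0423] all (array([426.4,  60.8]), array([53.3, 53.7]), 88.9) top (array([425.6,  60. ]), array([50.3, 46.7]), 30.1) circ [426.4  61.6] 27.6
top ram 364 zmax [0.0237 0.0386] all (array([431.6, -62.7]), array([56. , 56.1]), 88.1) top (array([431.6, -62.7]), array([56. , 56.1]), 88.1) circ [432.2 -62.2] 29.6
top n0 48 zmax [0.0191 0.0342] all (array([484.1,  -1.9]), array([15.9, 19.1]), 5.0) top (array([483
[... 1432 characters left out ...]
2, 59.3]), 57.0) top (array([433.5, -61.4]), array([58.2, 59.3]), 57.0) circ [433.2 -61. ] 30.8
scene n0 91 zmax [0.0194 0.0328] all (array([488.2,  -3.3]), array([19.5, 15.1]), 29.7) top (array([486.7,  -1.4]), array([9.8, 9. ]), 21.3) circ [488.   -2.3] 10.1
scene n1 113 zmax [0.0192 0.0335] all (array([606.3,  -1.2]), array([18.9, 16.2]), 87.2) top (array([604.1,  -1.3]), array([10.5,  9.3]), 9.4) circ [604.8  -1.3] 10.1
scene box [210.23673469 280.78367347] (array([ 559.1, -291.5]), array([119.6, 147.6]), 1.4)
scene box [347.18163673 225.18363273] (array([552.5,  -7.5]), array([356.8, 292.5]), 0.1)
scene box [429.35390947 170.50617284] (array([505.4, 261. ]), array([234.6,  96.3]), 12.9)
```

>>> move_arm(commands=[[[0.59, 0.8, 0], [0, 0, 0.95], 60], [[0.59, 0.8, 0], [0, 0, 0.95], 60], [[0.59, 0.8, 0], [0, 0, 0.95], 60], [[0.59, 0.8, 0], [0, 0, 0.95], 60], [[0.59, 0.8, 0], [0, 0, 0.95], 60], [[0.59, 0.8, 0], [0, 0, 0.95], 60], [[0.59, 0.8, 0], [0, 0, 0.95], 60], [[0.59, 0.8, 0], [0, 0, 0.95], 60], [[0.59, 0.8, 0], [0, 0, 0.95], 60], [[0.59, 0.8, 0], [0, 0, 0.95], 60], [[0.59, 0.8, 0], [0, 0, 0.95], 60], [[0.59, 0.8, 0], [0, 0, 0.95], 60]])

```text
clock: 1.1
ee_pos: [0.4974, -0.1749, 0.2309]
orientation: [-3.141, -0.0, 1.562]
force: [0.4, -0.7, 0.6]
grip_width: 0.0601
grasp_force: 0.0
```

>>> move_arm(commands=[[[0.47, 0.64, -0.2], [0, 0, 0], 52], [[0.47, 0.64, -0.2], [0, 0, 0], 52], [[0.47, 0.64, -0.2], [0, 0, 0], 52], [[0.47, 0.64, -0.2], [0, 0, 0], 52], [[0.47, 0.64, -0.2], [0, 0, 0], 52], [[0.47, 0.64, -0.2], [0, 0, 0], 52], [[0.47, 0.64, -0.2], [0, 0, 0], 52], [[0.47, 0.64, -0.2], [0, 0, 0], 52], [[0.47, 0.64, -0.2], [0, 0, 0], 52], [[0, 0, -0.5], [0, 0, 0], 52], [[0, 0, -0.5], [0, 0, 0], 52], [[0, 0, 0], [0, 0, 0], 52]])

```text
clock: 2.1
ee_pos: [0.6637, 0.0543, 0.1127]
orientation: [-3.132, 0.0, 1.559]
force: [-0.1, -0.3, -1.5]
grip_width: 0.0521
grasp_force: 0.0
```

```bash
cat > look.py <<'E'
import sys,cv2,numpy as np
from rig import *
s=sys.argv[1];a=sys.argv[3:]
im,d=read_camera(sys.argv[2]); cv2.imwrite(f"pics/{s}.png",im); np.save(f"pics/{s}.npy",d)
if a: x0,y0,x1,y1=map(int,a); cv2.imwrite(f"pics/{s}c.png",cv2.resize(im[y0:y1,x0:x1],None,fx=4,fy=4,interpolation=cv2.INTER_CUBIC))
st=get_state();print(st["ee_pos"],st["orientation"],st["grip_width"])
E
python3 look.py bar1 scene 300 150 480 290
```

```text
[0.66416055 0.05385408 0.11531298] [-3.13453692e+00  4.24550282e-04  1.55803564e+00] 0.05212982053503624
```

View pics/bar1c.png

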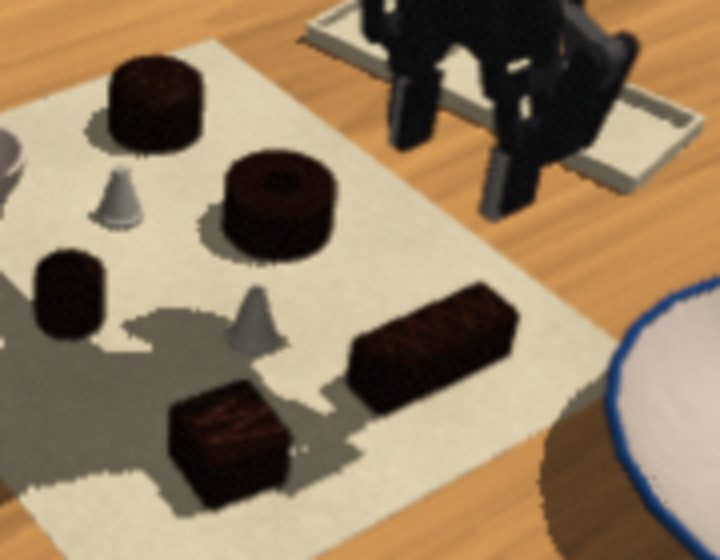

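The crop shows the open fingers over the bar, with tips at about crop (410,150) and (495,220). I'll check the real tip height against the TCP using depth.

Run:
```python
from h import *
d=np.load("pics/bar1.npy");v,u=np.mgrid[:400,:640];P=pts("scene",np.c_[u.ravel(),v.ravel()],d.ravel())
m=(P[:,2]>.09)&(P[:,2]<.17)&(abs(P[:,1]-.055)<.04)&(abs(P[:,0]-.665)<.08);A=P[m]
for s in(A[:,0]<.664,A[:,0]>.664):
    B=A[s];t=B[B[:,2]<.135];print(len(B),np.percentile(B[:,2],[0,1,5]),t.min(0),t.max(0))
```

```text
340 [0.11707047 0.11870343 0.12178029] [0.62490288 0.04298795 0.11707047] [0.64065445 0.06590863 0.13473009]
346 [0.11715682 0.11804653 0.12349504] [0.68970198 0.04121485 0.11715682] [0.70492573 0.06002687 0.13472326]
```

>>> move_arm(commands=[[[0.08, 0.05, -0.5], [0, 0, 0], 52], [[0, 0, -0.5], [0, 0, 0], 52], [[0, 0, -0.5], [0, 0, 0], 52], [[0, 0, -0.4], [0, 0, 0], 52], [[0, 0, -0.3], [0, 0, 0], 52], [[0, 0, -0.2], [0, 0, 0], 52], [[0, 0, -0.1], [0, 0, 0], 52], [[0, 0, 0], [0, 0, 0], 52], [[0, 0, 0], [0, 0, 0], 52], [[0, 0, 0], [0, 0, 0], 52]])

```text
clock: 2.98
ee_pos: [0.6699, 0.0556, 0.0209]
orientation: [3.139, -0.0, 1.558]
force: [-0.3, 0.5, -0.1]
grip_width: 0.052
grasp_force: 0.0
```

>>> move_arm(commands=[[[-0.02, 0, -0.15], [0, 0, 0], 52], [[0, 0, -0.1], [0, 0, 0], 52], [[0, 0, 0], [0, 0, 0], 52], [[0, 0, 0], [0, 0, 0], 52], [[0, 0, 0], [0, 0, 0], 10], [[0, 0, 0], [0, 0, 0], 10], [[0, 0, 0], [0, 0, 0], 10], [[0, 0, 0], [0, 0, 0], 10], [[0, 0, 0], [0, 0, 0], 10], [[0, 0, 0], [0, 0, 0], 10], [[0, 0, 0], [0, 0, 0], 10], [[0, 0, 0], [0, 0, 0], 10]])

```text
clock: 3.98
ee_pos: [0.6686, 0.0556, 0.0097]
orientation: [3.141, -0.0, 1.558]
force: [-0.3, 1.5, 2.4]
grip_width: 0.0287
grasp_force: 62.4
```

>>> move_arm(commands=[[[0, 0, 0.3], [0, 0, 0], 10], [[0, 0, 0.7], [0, 0, 0], 10], [[0, 0, 0.8], [0, 0, 0], 10], [[0, -0.2, 0.8], [0, 0, -0.5], 10], [[-0.1, -0.5, 0.4], [0, 0, -1], 10], [[-0.2, -0.7, 0], [0, 0, -1], 10], [[-0.2, -0.7, 0], [0, 0, -1], 10], [[-0.2, -0.7, 0], [0, 0, -1], 10], [[-0.2, -0.7, 0], [0, 0, -1], 10], [[-0.2, -0.7, 0], [0, 0, -1], 10], [[-0.2, -0.7, 0], [0, 0, -1], 10], [[-0.2, -0.7, 0], [0, 0, -1], 10]])

```text
clock: 4.98
ee_pos: [0.6075, -0.1695, 0.1297]
orientation: [-3.141, 0.0, 0.662]
force: [0.2, -0.1, -0.5]
grip_width: 0.029
grasp_force: 62.1
```

>>> move_arm(commands=[[[-0.2, -0.7, 0], [0, 0, -1], 10], [[-0.2, -0.7, 0], [0, 0, -1], 10], [[-0.2, -0.7, 0], [0, 0, -1], 10], [[-0.2, -0.7, 0], [0, 0, -1], 10], [[-0.2, -0.6, -0.3], [0, 0, -1], 10], [[-0.2, -0.4, -0.4], [0, 0, -1], 10], [[0, -0.2, -0.5], [0, 0, 0], 10], [[0, 0, -0.4], [0, 0, 0], 10], [[0, 0, 0], [0, 0, 0], 10], [[0, 0, 0], [0, 0, 0], 10], [[0, 0, 0], [0, 0, 0], 10]])

```text
clock: 5.9
ee_pos: [0.5608, -0.3282, 0.0667]
orientation: [3.141, -0.001, 0.04]
force: [-0.2, -0.2, -0.2]
grip_width: 0.0286
grasp_force: 62.1
```

```bash
python3 look.py bar2 scene 140 180 300 330
```

```text
[ 0.56115394 -0.3283175   0.06730011] [ 3.14022996e+00 -2.01811358e-03  3.98604674e-02] 0.028643961892273872
```

View pics/bar2c.png

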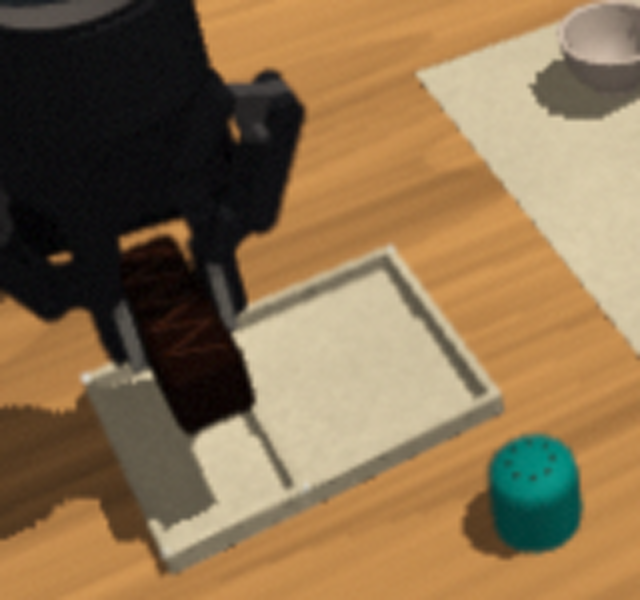

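The bar is held level over the narrow compartment, its near end at crop (210,410).

>>> move_arm(commands=[[[-0.09, -0.18, 0], [0, 0, 0], 10], [[0, 0, -0.3], [0, 0, 0], 10], [[0, 0, -0.3], [0, 0, 0], 10], [[0, 0, -0.3], [0, 0, 0], 10], [[0, 0, -0.2], [0, 0, 0], 10], [[0, 0, -0.1], [0, 0, 0], 10], [[0, 0, -0.08], [0, 0, 0], 10], [[0, 0, 0], [0, 0, 0], 10], [[0, 0, 0], [0, 0, 0], 10], [[0, 0, 0], [0, 0, 0], 10]])

```text
clock: 6.78
ee_pos: [0.557, -0.3357, 0.0145]
orientation: [3.141, -0.001, 0.039]
force: [0.4, -0.7, -0.1]
grip_width: 0.0286
grasp_force: 62.2
```

Lowering slowly until contact.

>>> move_arm(commands=[[[0, 0, -0.03], [0, 0, 0], 10], [[0, 0, 0], [0, 0, 0], 10], [[0, 0, 0], [0, 0, 0], 10], [[0, 0, 0], [0, 0, 0], 10]])

```text
clock: 7.12
ee_pos: [0.5567, -0.3356, 0.0129]
orientation: [3.141, -0.0, 0.039]
force: [-0.0, -0.3, -0.4]
grip_width: 0.029
grasp_force: 62.2
```

>>> move_arm(commands=[[[0, 0, -0.03], [0, 0, 0], 10], [[0, 0, 0], [0, 0, 0], 10], [[0, 0, 0], [0, 0, 0], 10], [[0, 0, 0], [0, 0, 0], 10]])

```text
clock: 7.45
ee_pos: [0.5569, -0.3357, 0.0127]
orientation: [3.141, -0.001, 0.039]
force: [-2.3, 1.6, 5.1]
grip_width: 0.029
grasp_force: 62.8
```

Floor contact (5 N). Releasing and rising.

>>> move_arm(commands=[[[0, 0, 0], [0, 0, 0], 34], [[0, 0, 0], [0, 0, 0], 38], [[0, 0, 0], [0, 0, 0], 42], [[0, 0, 0], [0, 0, 0], 42], [[0, 0, 0.2], [0, 0, 0], 42], [[0, 0, 0.5], [0, 0, 0], 42], [[0, 0, 0.8], [0, 0, 0], 42], [[0, 0, 1], [0, 0, 0], 60], [[0, 0.3, 0.8], [0, 0, 1], 74], [[0, 0.8, 0.2], [0, 0, 1], 76], [[0, 1, 0], [0, 0, 1], 76], [[0, 1, 0], [0, 0, 1], 76]])

```text
clock: 8.45
ee_pos: [0.557, -0.2112, 0.154]
orientation: [3.139, -0.002, 0.461]
force: [1.1, -0.4, -0.3]
grip_width: 0.0761
grasp_force: 0.0
```

>>> move_arm(commands=[[[0, 1, 0], [0, 0, 1], 76], [[0, 1, 0], [0, 0, 1], 76], [[0, 1, 0], [0, 0, 1], 76], [[0, 1, 0], [0, 0, 1], 76], [[0, 1, 0], [0, 0, 1], 76], [[0, 1, 0], [0, 0, 1], 76], [[0, 0.6, 0], [0, 0, 1], 76], [[0, 0, 0], [0, 0, 1], 76], [[0, 0, 0], [0, 0, 1], 76], [[0, 0, 0], [0, 0, 1], 76], [[0, 0, 0], [0, 0, 0], 76]])

```text
clock: 9.37
ee_pos: [0.5567, 0.0528, 0.1523]
orientation: [3.141, -0.0, 1.51]
force: [-0.2, -1.2, -0.1]
grip_width: 0.0759
grasp_force: 0.0
```

```bash
python3 look.py bar3 top
cat > chk.py <<'E'
import sys
from h import *
s,n,x,y,r=sys.argv[1],sys.argv[2],*map(float,sys.argv[3:6])
d=np.load(f"pics/{s}.npy");v,u=np.mgrid[:400,:640];P=pts(n,np.c_[u.ravel(),v.ravel()],d.ravel())
im=cv2.imread(f"pics/{s}.png").max(2).ravel()
m=(np.hypot(P[:,0]-x,P[:,1]-y)<r)&(P[:,2]>.018)&(P[:,2]<.06);A=P[m]
print(len(A),"z",np.percentile(A[:,2],[2,25,50,75,98]).round(4),box(A))
T=A[A[:,2]>np.median(A[:,2])-.006]
c=np.linalg.lstsq(np.c_[T[:,:2]-[x,y],np.ones(len(T))],T[:,2],rcond=None)[0];print("slope",c.round(3))
E
python3 chk.py bar3 top .557 -.336 .05
```

```text
[0.55674505 0.05262471 0.15223417] [ 3.14100154e+00 -4.30772023e-05  1.50364065e+00] 0.07557475910591034
425 z [0.0198 0.0325 0.0348 0.0362 0.0391] (array([ 557.5, -335.8]), array([83.7, 31.9]), 0.9)
slope [ 0.006 -0.027  0.035]
```

Bar lies flat at (557,-336). Now the ring.

>>> move_arm(commands=[[[-0.2, 0.13, 0], [0, 0, 0.9], 76], [[-0.21, 0.13, -0.3], [0, 0, 0], 76], [[0, 0, -0.7], [0, 0, 0], 76], [[0, 0, -0.7], [0, 0, 0], 76], [[0, 0, -0.6], [0, 0, 0], 76], [[0, 0, -0.5], [0, 0, 0], 76], [[0, 0, -0.4], [0, 0, 0], 76], [[0, 0, -0.2], [0, 0, 0], 76], [[0, 0, -0.1], [0, 0, 0], 76], [[0, 0, 0], [0, 0, 0], 76], [[0, 0, 0], [0, 0, 0], 76]])

```text
clock: 10.33
ee_pos: [0.541, 0.0628, 0.0128]
orientation: [3.14, -0.0, 1.598]
force: [-0.0, 0.5, 0.8]
grip_width: 0.0763
grasp_force: 0.0
```

>>> move_arm(commands=[[[0, 0, -0.15], [0, 0, 0], 76], [[0, 0, 0], [0, 0, 0], 76], [[0, 0, 0], [0, 0, 0], 66], [[0, 0, 0], [0, 0, 0], 30], [[0, 0, 0], [0, 0, 0], 30], [[0, 0, 0], [0, 0, 0], 30], [[0, 0, 0], [0, 0, 0], 30], [[0, 0, 0], [0, 0, 0], 30], [[0, 0, 0], [0, 0, 0], 30], [[0, 0, 0], [0, 0, 0], 30]])

```text
clock: 11.17
ee_pos: [0.541, 0.0629, 0.0068]
orientation: [3.14, -0.0, 1.599]
force: [-0.3, 0.1, 5.9]
grip_width: 0.0585
grasp_force: 64.8
```

>>> move_arm(commands=[[[0, 0, 0.3], [0, 0, 0], 30], [[0, 0, 0.7], [0, 0, 0], 30], [[0, 0, 0.9], [0, 0, 0], 30], [[0, -0.2, 0.8], [0, 0, 0], 30], [[0, -0.6, 0.4], [0, 0, 0], 30], [[0.05, -0.9, 0], [0, 0, 0], 30], [[0.05, -0.9, 0], [0, 0, 0], 30], [[0.05, -0.9, 0], [0, 0, 0], 30], [[0.05, -0.9, 0], [0, 0, 0], 30], [[0.05, -0.9, 0], [0, 0, 0], 30], [[0.05, -0.9, 0], [0, 0, 0], 30], [[0.05, -0.8, 0], [0, 0, 0], 30]])

```text
clock: 12.17
ee_pos: [0.5537, -0.2193, 0.1298]
orientation: [-3.141, 0.0, 1.599]
force: [0.1, 0.2, -0.3]
grip_width: 0.0588
grasp_force: 64.6
```

>>> move_arm(commands=[[[0, -0.7, -0.2], [0, 0, 0], 30], [[0, -0.4, -0.4], [0, 0, 0], 30], [[0, -0.06, -0.6], [0, 0, 0], 30], [[0, 0, -0.5], [0, 0, 0], 30], [[0, 0, -0.3], [0, 0, 0], 30], [[0, 0, -0.2], [0, 0, 0], 30], [[0, 0, 0], [0, 0, 0], 30], [[0, 0, 0], [0, 0, 0], 30], [[0, 0, 0], [0, 0, 0], 30]])

```text
clock: 12.92
ee_pos: [0.5552, -0.2636, 0.0435]
orientation: [3.139, 0.001, 1.6]
force: [0.2, -0.5, -0.5]
grip_width: 0.0585
grasp_force: 64.6
```

```bash
python3 look.py ring2 scene 140 180 300 330
```

```text
[ 0.55525275 -0.26369135  0.04366679] [3.13909543e+00 1.44778390e-03 1.60003924e+00] 0.058484894397185634
```

View pics/ring2c.png

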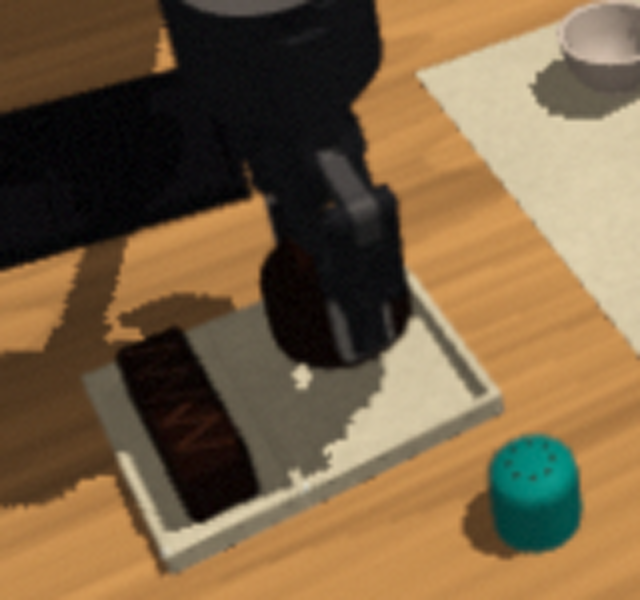

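Bar sits in the narrow compartment (crop 190,420); ring is held level over the broad one (335,310).

>>> move_arm(commands=[[[0, 0, -0.25], [0, 0, 0], 30], [[0, 0, -0.25], [0, 0, 0], 30], [[0, 0, -0.15], [0, 0, 0], 30], [[0, 0, -0.09], [0, 0, 0], 30], [[0, 0, 0], [0, 0, 0], 30], [[0, 0, -0.03], [0, 0, 0], 30], [[0, 0, -0.02], [0, 0, 0], 30], [[0, 0, -0.02], [0, 0, 0], 30], [[0, 0, 0], [0, 0, 0], 30], [[0, 0, 0], [0, 0, 0], 30]])

```text
clock: 13.8
ee_pos: [0.5544, -0.2637, 0.0098]
orientation: [3.141, 0.0, 1.599]
force: [-1.4, 0.2, 2.0]
grip_width: 0.0585
grasp_force: 64.9
```

>>> move_arm(commands=[[[0, 0, -0.03], [0, 0, 0], 30], [[0, 0, 0], [0, 0, 0], 30], [[0, 0, 0], [0, 0, 0], 30]])

```text
clock: 14.05
ee_pos: [0.5544, -0.2637, 0.0098]
orientation: [3.141, 0.0, 1.6]
force: [-2.8, 2.8, 8.5]
grip_width: 0.0587
grasp_force: 65.4
```

>>> move_arm(commands=[[[0, 0, 0], [0, 0, 0], 64], [[0, 0, 0], [0, 0, 0], 69], [[0, 0, 0], [0, 0, 0], 72], [[0, 0, 0], [0, 0, 0], 72], [[0, 0, 0.2], [0, 0, 0], 72], [[0, 0, 0.5], [0, 0, 0], 72], [[0, 0, 0.8], [0, 0, 0], 72], [[0, 0, 1], [0, 0, 0], 72], [[-0.1, 0.3, 0.8], [0, 0, -1], 72], [[-0.3, 0.8, 0.2], [0, 0, -1], 72], [[-0.34, 0.88, 0], [0, 0, -1], 72], [[-0.34, 0.88, 0], [0, 0, -1], 72]])

```text
clock: 15.05
ee_pos: [0.5111, -0.1486, 0.1502]
orientation: [3.138, -0.0, 1.174]
force: [1.1, 0.7, 0.5]
grip_width: 0.0721
grasp_force: 0.0
```

>>> move_arm(commands=[[[-0.34, 0.88, 0], [0, 0, -1], 72], [[-0.34, 0.88, 0], [0, 0, -1], 72], [[-0.34, 0.88, 0], [0, 0, -1], 72], [[-0.34, 0.88, 0], [0, 0, -1], 72], [[-0.34, 0.88, 0], [0, 0, -1], 72], [[-0.3, 0.8, 0], [0, 0, -1], 72], [[0, 0, 0], [0, 0, -1], 72], [[0, 0, 0], [0, 0, -1], 72], [[0, 0, 0], [0, 0, -1], 72], [[0, 0, 0], [0, 0, -0.2], 72], [[0, 0, 0], [0, 0, 0], 72]])

```text
clock: 15.97
ee_pos: [0.4312, 0.0589, 0.1486]
orientation: [3.141, -0.001, 0.219]
force: [0.9, 0.3, -0.2]
grip_width: 0.072
grasp_force: 0.0
```

```bash
python3 look.py ring3 top; python3 chk.py ring3 top .555 -.264 .037;python3 chk.py ring3 top .557 -.336 .05
```

```text
[0.4311523  0.05877708 0.14845645] [ 3.14151727e+00 -4.57656395e-04  2.19730155e-01] 0.07217259847577677
411 z [0.0209 0.0334 0.0349 0.0362 0.0383] (array([ 553.6, -263.9]), array([60.3, 57.1]), 86.4)
slope [ 0.    -0.     0.035]
454 z [0.0192 0.0327 0.0349 0.0364 0.0389] (array([ 557.5, -319.1]), array([84.1, 65.6]), 1.0)
slope [ 0.011 -0.012  0.035]
```

Ring is flat at z 0.035 on top. Large dome next.

>>> move_arm(commands=[[[-0.07, 0.05, -0.4], [0, 0, 0], 72], [[0, 0, -0.8], [0, 0, 0], 72], [[0, 0, -0.7], [0, 0, 0], 72], [[0, 0, -0.6], [0, 0, 0], 72], [[0, 0, -0.5], [0, 0, 0], 72], [[0, 0, -0.3], [0, 0, 0], 72], [[0, 0, -0.2], [0, 0, 0], 72], [[0, 0, 0], [0, 0, 0], 72], [[0, 0, 0], [0, 0, 0], 72], [[0, 0, 0], [0, 0, 0], 72]])

```text
clock: 16.85
ee_pos: [0.4294, 0.0609, 0.0097]
orientation: [3.141, -0.002, 0.217]
force: [-0.2, 0.2, -0.5]
grip_width: 0.0719
grasp_force: 0.0
```

>>> move_arm(commands=[[[-0.02, 0, -0.1], [0, 0, 0], 72], [[0, 0, 0], [0, 0, 0], 72], [[0, 0, 0], [0, 0, 0], 62], [[0, 0, 0], [0, 0, 0], 30], [[0, 0, 0], [0, 0, 0], 30], [[0, 0, 0], [0, 0, 0], 30], [[0, 0, 0], [0, 0, 0], 30], [[0, 0, 0], [0, 0, 0], 30], [[0, 0, 0], [0, 0, 0], 30], [[0, 0, 0], [0, 0, 0], 30]])

```text
clock: 17.68
ee_pos: [0.4282, 0.0609, 0.005]
orientation: [3.141, -0.002, 0.217]
force: [0.0, 0.5, 5.4]
grip_width: 0.0539
grasp_force: 63.5
```

>>> move_arm(commands=[[[0, 0, 0.2], [0, 0, 0], 30], [[0, 0, 0.5], [0, 0, 0], 30], [[0, 0, 0.8], [0, 0, 0], 30], [[0, 0.3, 0.5], [0, 0, 0], 30], [[0, 0.7, 0], [0, 0, 0], 30], [[0, 0.8, 0], [0, 0, 0], 30], [[0, 0.8, 0], [0, 0, 0], 30], [[0, 0.8, 0], [0, 0, 0], 30], [[0, 0.7, 0], [0, 0, 0], 30], [[0, 0.4, -0.2], [0, 0, 0], 30], [[0, 0.12, -0.4], [0, 0, 0], 30], [[0, 0, -0.4], [0, 0, 0], 30]])

```text
clock: 18.68
ee_pos: [0.4274, 0.2474, 0.0441]
orientation: [-3.141, -0.001, 0.22]
force: [0.6, 0.0, -1.6]
grip_width: 0.0543
grasp_force: 63.2
```

>>> move_arm(commands=[[[0, 0, 0], [0, 0, 0], 30], [[0, 0, 0], [0, 0, 0], 30], [[0, 0, 0], [0, 0, 0], 30]])

```text
clock: 18.93
ee_pos: [0.4277, 0.2455, 0.0449]
orientation: [-3.142, -0.0, 0.217]
force: [0.1, -0.6, 0.4]
grip_width: 0.0541
grasp_force: 63.2
```

```bash
python3 look.py ld2 scene 340 110 500 230
```

```text
[0.4280748  0.24561771 0.04534303] [-3.14127913e+00 -1.50520211e-03  2.16705066e-01] 0.0541042472697436
```

View pics/ld2c.png

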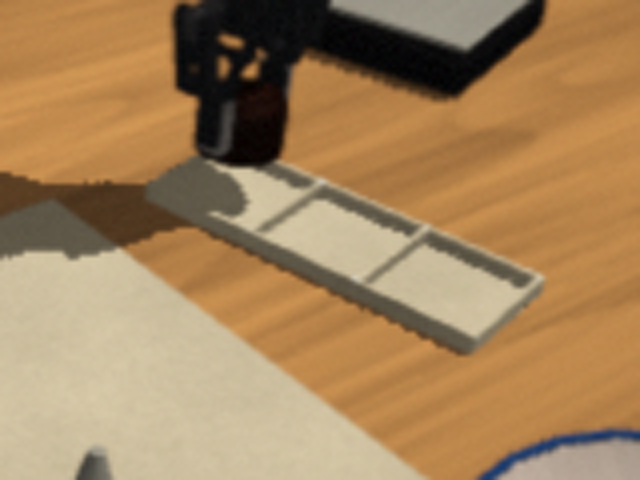

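The dome hangs level at crop (240,130) over the near compartment. Lowering.

>>> move_arm(commands=[[[0, 0, -0.25], [0, 0, 0], 30], [[0, 0, -0.25], [0, 0, 0], 30], [[0, 0, -0.2], [0, 0, 0], 30], [[0, 0, -0.12], [0, 0, 0], 30], [[0, 0, 0], [0, 0, 0], 30], [[0, 0, -0.03], [0, 0, 0], 30], [[0, 0, -0.03], [0, 0, 0], 30], [[0, 0, -0.03], [0, 0, 0], 30], [[0, 0, 0], [0, 0, 0], 30], [[0, 0, 0], [0, 0, 0], 30], [[0, 0, 0], [0, 0, 0], 30]])

```text
clock: 19.9
ee_pos: [0.4278, 0.2458, 0.0081]
orientation: [-3.141, -0.001, 0.217]
force: [0.0, -0.0, -0.2]
grip_width: 0.0543
grasp_force: 63.3
```

>>> move_arm(commands=[[[0, 0, -0.03], [0, 0, 0], 30], [[0, 0, 0], [0, 0, 0], 30], [[0, 0, 0], [0, 0, 0], 30], [[0, 0, 0], [0, 0, 0], 30]])

```text
clock: 20.23
ee_pos: [0.4278, 0.2458, 0.008]
orientation: [-3.141, -0.001, 0.217]
force: [-3.5, -1.5, 8.6]
grip_width: 0.0545
grasp_force: 64.1
```

>>> move_arm(commands=[[[0, 0, 0], [0, 0, 0], 58], [[0, 0, 0], [0, 0, 0], 62], [[0, 0, 0], [0, 0, 0], 66], [[0, 0, 0], [0, 0, 0], 66], [[0, 0, 0.2], [0, 0, 0], 66], [[0, 0, 0.5], [0, 0, 0], 66], [[0, 0, 0.8], [0, 0, 0], 66], [[0, 0, 1], [0, 0, 0], 66], [[0.2, -0.3, 0.8], [0, 0, -0.4], 62], [[0.5, -0.65, 0.2], [0, 0, -0.4], 62], [[0.6, -0.8, 0], [0, 0, -0.4], 62], [[0.6, -0.8, 0], [0, 0, -0.4], 62]])

```text
clock: 21.23
ee_pos: [0.5048, 0.1431, 0.149]
orientation: [-3.141, -0.004, 0.05]
force: [-0.2, 0.8, -0.8]
grip_width: 0.0618
grasp_force: 0.0
```

>>> move_arm(commands=[[[0.6, -0.8, 0], [0, 0, -0.4], 62], [[0.6, -0.8, 0], [0, 0, -0.4], 62], [[0.6, -0.8, 0], [0, 0, -0.4], 62], [[0.6, -0.8, 0], [0, 0, -0.4], 62], [[0.6, -0.8, 0], [0, 0, -0.2], 62], [[0.6, -0.75, 0], [0, 0, 0], 62], [[0.4, -0.45, 0], [0, 0, 0], 62], [[0, 0, 0], [0, 0, 0], 62], [[0, 0, 0], [0, 0, 0], 62]])

```text
clock: 21.98
ee_pos: [0.6636, -0.0655, 0.1458]
orientation: [-3.141, 0.002, -0.141]
force: [0.2, 0.6, 0.7]
grip_width: 0.0624
grasp_force: 0.0
```

```bash
python3 look.py ld3 top; python3 chk.py ld3 top .428 .246 .037
```

```text
[ 0.66329731 -0.06429437  0.14629616] [-3.14107278e+00  1.00326886e-03 -1.39443250e-01] 0.061690460454092974
381 z [0.0226 0.0371 0.0401 0.0423 0.046 ] (array([426. , 242.9]), array([51.6, 53.4]), 88.8)
slope [0.008 0.028 0.04 ]
```

Large dome is placed. Square next.

>>> move_arm(commands=[[[0.05, 0, -0.4], [0, 0, 0], 62], [[0, 0, -0.8], [0, 0, 0], 62], [[0, 0, -0.7], [0, 0, 0], 62], [[0, 0, -0.6], [0, 0, 0], 62], [[0, 0, -0.4], [0, 0, 0], 62], [[0, 0, -0.3], [0, 0, 0], 62], [[0, 0, -0.2], [0, 0, 0], 62], [[0, 0, 0], [0, 0, 0], 62], [[0, 0, 0], [0, 0, 0], 62], [[0, 0, 0], [0, 0, 0], 62]])

```text
clock: 22.87
ee_pos: [0.6664, -0.0642, 0.0124]
orientation: [-3.142, -0.003, -0.139]
force: [-1.3, -0.6, 0.0]
grip_width: 0.0623
grasp_force: 0.0
```

>>> move_arm(commands=[[[0, 0, -0.1], [0, 0, 0], 62], [[0, 0, 0], [0, 0, 0], 56], [[0, 0, 0], [0, 0, 0], 50], [[0, 0, 0], [0, 0, 0], 15], [[0, 0, 0], [0, 0, 0], 15], [[0, 0, 0], [0, 0, 0], 15], [[0, 0, 0], [0, 0, 0], 15], [[0, 0, 0], [0, 0, 0], 15], [[0, 0, 0], [0, 0, 0], 15], [[0, 0, 0], [0, 0, 0], 15]])

```text
clock: 23.7
ee_pos: [0.6659, -0.0644, 0.007]
orientation: [3.142, -0.001, -0.139]
force: [-0.1, -0.0, 4.0]
grip_width: 0.0408
grasp_force: 62.4
```

>>> move_arm(commands=[[[0, 0, 0.2], [0, 0, 0], 15], [[0, 0, 0.6], [0, 0, 0], 15], [[0, 0, 0.9], [0, 0, 0], 15], [[0, 0.1, 0.9], [0, 0, 0], 15], [[-0.2, 0.5, 0.4], [0, 0, 0.4], 15], [[-0.4, 0.8, 0], [0, 0, 0.4], 15], [[-0.4, 0.8, 0], [0, 0, 0.4], 15], [[-0.4, 0.8, 0], [0, 0, 0.4], 15], [[-0.4, 0.8, 0], [0, 0, 0.4], 15], [[-0.4, 0.8, 0], [0, 0, 0.4], 15], [[-0.4, 0.8, 0], [0, 0, 0.4], 15], [[-0.4, 0.8, 0], [0, 0, 0.4], 15]])

```text
clock: 24.7
ee_pos: [0.5439, 0.1849, 0.1261]
orientation: [-3.142, 0.001, 0.198]
force: [0.0, 0.2, -1.0]
grip_width: 0.0409
grasp_force: 62.0
```

>>> move_arm(commands=[[[-0.4, 0.8, 0], [0, 0, 0.2], 15], [[-0.4, 0.7, 0], [0, 0, 0], 15], [[-0.3, 0.5, -0.3], [0, 0, 0], 15], [[-0.2, 0.37, -0.5], [0, 0, 0], 15], [[-0.18, 0.1, -0.5], [0, 0, 0], 15], [[0, 0, -0.4], [0, 0, 0], 15], [[0, 0, -0.2], [0, 0, 0], 15], [[0, 0, 0], [0, 0, 0], 15], [[0, 0, 0], [0, 0, 0], 15], [[0, 0, 0], [0, 0, 0], 15]])

```text
clock: 25.53
ee_pos: [0.4871, 0.2824, 0.0518]
orientation: [-3.141, -0.002, 0.217]
force: [0.6, 0.0, -0.6]
grip_width: 0.0406
grasp_force: 62.0
```

```bash
python3 look.py sq2 scene 340 110 500 230
```

```text
[0.48731058 0.28249998 0.05209708] [-3.14099761e+00 -2.25909909e-03  2.16439650e-01] 0.04078583384293505
```

View pics/sq2c.png

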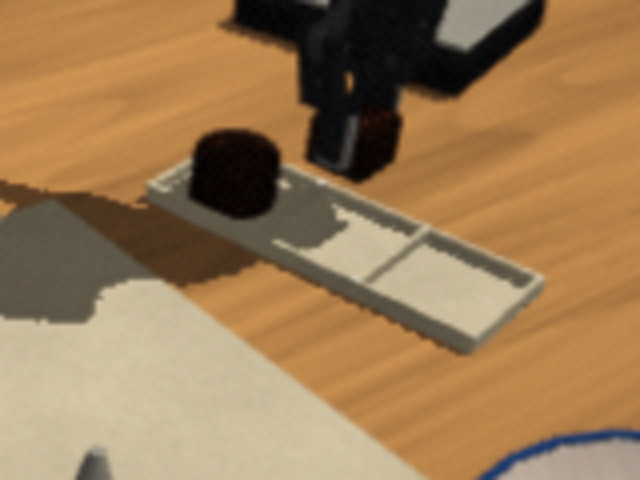

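The large dome sits in its end (235,170). The square is held level but overshot by about 15 and 20 mm, so I'll correct that and lower.

>>> move_arm(commands=[[[0.2, -0.25, 0], [0, 0, 0], 15], [[0.18, -0.25, 0], [0, 0, 0], 15], [[0, 0, -0.1], [0, 0, 0], 15], [[0, 0, -0.3], [0, 0, 0], 15], [[0, 0, -0.3], [0, 0, 0], 15], [[0, 0, -0.2], [0, 0, 0], 15], [[0, 0, -0.1], [0, 0, 0], 15], [[0, 0, 0], [0, 0, 0], 15], [[0, 0, -0.03], [0, 0, 0], 15], [[0, 0, -0.03], [0, 0, 0], 15], [[0, 0, 0], [0, 0, 0], 15], [[0, 0, 0], [0, 0, 0], 15]])

```text
clock: 26.58
ee_pos: [0.5009, 0.2624, 0.01]
orientation: [3.141, 0.001, 0.218]
force: [-7.9, -5.4, 14.7]
grip_width: 0.041
grasp_force: 64.0
```

>>> move_arm(commands=[[[0, 0, 0.03], [0, 0, 0], 44], [[0, 0, 0], [0, 0, 0], 48], [[0, 0, 0], [0, 0, 0], 52], [[0, 0, 0], [0, 0, 0], 52], [[0, 0, 0.2], [0, 0, 0], 52], [[0, 0, 0.5], [0, 0, 0], 52], [[0, 0, 0.8], [0, 0, 0], 52], [[0, 0, 1], [0, 0, 0], 54], [[0, -0.3, 0.8], [0, 0, 0], 54], [[0.1, -0.8, 0.2], [0, 0, 0], 54], [[0.1, -0.9, 0], [0, 0, 0], 54], [[0.1, -0.9, 0], [0, 0, 0], 54]])

```text
clock: 27.58
ee_pos: [0.514, 0.1458, 0.1514]
orientation: [3.142, -0.003, 0.219]
force: [1.6, 0.2, -1.2]
grip_width: 0.0536
grasp_force: 0.0
```

>>> move_arm(commands=[[[0.1, -0.9, 0], [0, 0, 0], 54], [[0.1, -0.9, 0], [0, 0, 0], 54], [[0.1, -0.9, 0], [0, 0, 0], 54], [[0.1, -0.9, 0], [0, 0, 0], 54], [[0.1, -0.9, 0], [0, 0, 0], 54], [[0.1, -0.6, 0], [0, 0, 0], 54], [[0.1, -0.25, 0], [0, 0, 0], 54], [[0, 0, 0], [0, 0, 0], 54], [[0, 0, 0], [0, 0, 0], 54], [[0, 0, 0], [0, 0, 0], 54]])

```text
clock: 28.42
ee_pos: [0.5415, -0.0662, 0.1493]
orientation: [-3.141, -0.0, 0.218]
force: [0.4, -0.4, -0.7]
grip_width: 0.0534
grasp_force: 0.0
```

```bash
python3 look.py sq3 top; python3 chk.py sq3 top .502 .262 .036
```

```text
[ 0.5414652  -0.06597699  0.14935586] [-3.14101394e+00 -5.93667709e-05  2.18992857e-01] 0.05405526787395869
280 z [0.0199 0.034  0.0366 0.0378 0.0415] (array([499.8, 260.2]), array([43.1, 40.3]), 13.8)
slope [-0.    -0.     0.037]
```

>>> move_arm(commands=[[[0, -0.04, -0.4], [0, 0, 0], 54], [[0, 0, -0.8], [0, 0, 0], 54], [[0, 0, -0.8], [0, 0, 0], 54], [[0, 0, -0.6], [0, 0, 0], 54], [[0, 0, -0.4], [0, 0, 0], 54], [[0, 0, -0.3], [0, 0, 0], 54], [[0, 0, -0.2], [0, 0, 0], 54], [[0, 0, 0], [0, 0, 0], 54], [[0, 0, 0], [0, 0, 0], 54], [[0, 0, 0], [0, 0, 0], 54]])

```text
clock: 29.3
ee_pos: [0.5425, -0.0691, 0.0109]
orientation: [3.141, -0.002, 0.218]
force: [0.3, -0.7, 0.1]
grip_width: 0.0541
grasp_force: 0.0
```

>>> move_arm(commands=[[[0, 0, 0], [0, 0, 0], 50], [[0, 0, 0], [0, 0, 0], 44], [[0, 0, 0], [0, 0, 0], 15], [[0, 0, 0], [0, 0, 0], 15], [[0, 0, 0], [0, 0, 0], 15], [[0, 0, 0], [0, 0, 0], 15], [[0, 0, 0], [0, 0, 0], 15], [[0, 0, 0], [0, 0, 0], 15], [[0, 0, 0], [0, 0, 0], 15]])

```text
clock: 30.05
ee_pos: [0.5423, -0.0694, 0.0106]
orientation: [3.141, -0.002, 0.217]
force: [-1.5, 0.1, 5.7]
grip_width: 0.0329
grasp_force: 60.2
```

>>> move_arm(commands=[[[0, 0, 0.2], [0, 0, 0], 15], [[0, 0, 0.4], [0, 0, 0], 15], [[0, 0, 0.7], [0, 0, 0], 15], [[0, 0, 0.8], [0, 0, 0], 15], [[0.06, 0.3, 0.6], [0, 0, 0], 15], [[0.1, 0.7, 0.1], [0, 0, 0], 15], [[0.1, 0.8, 0], [0, 0, 0], 15], [[0.1, 0.8, 0], [0, 0, 0], 15], [[0.1, 0.8, 0], [0, 0, 0], 15], [[0.1, 0.8, 0], [0, 0, 0], 15], [[0.1, 0.8, 0], [0, 0, 0], 15], [[0.1, 0.8, 0], [0, 0, 0], 15]])

```text
clock: 31.05
ee_pos: [0.5716, 0.1643, 0.1212]
orientation: [3.142, 0.001, 0.217]
force: [1.0, -0.6, -0.9]
grip_width: 0.0329
grasp_force: 59.6
```

>>> move_arm(commands=[[[0.1, 0.8, 0], [0, 0, 0], 15], [[0, 0.8, 0], [0, 0, 0], 15], [[0, 0.7, -0.1], [0, 0, 0], 15], [[0, 0.4, -0.3], [0, 0, 0], 15], [[0, 0.2, -0.5], [0, 0, 0], 15], [[0, 0, -0.5], [0, 0, 0], 15], [[0, 0, -0.3], [0, 0, 0], 15], [[0, 0, 0], [0, 0, 0], 15], [[0, 0, 0], [0, 0, 0], 15], [[0, 0, 0], [0, 0, 0], 15]])

```text
clock: 31.88
ee_pos: [0.5765, 0.2783, 0.0544]
orientation: [-3.142, -0.001, 0.216]
force: [0.2, -0.6, 0.1]
grip_width: 0.0331
grasp_force: 59.7
```

```bash
python3 look.py sd2 scene 340 110 500 230
```

```text
[0.57687027 0.27856743 0.05508021] [-3.14122218e+00 -2.54115274e-03  2.16321048e-01] 0.03295605647993813
```

View pics/sd2c.png

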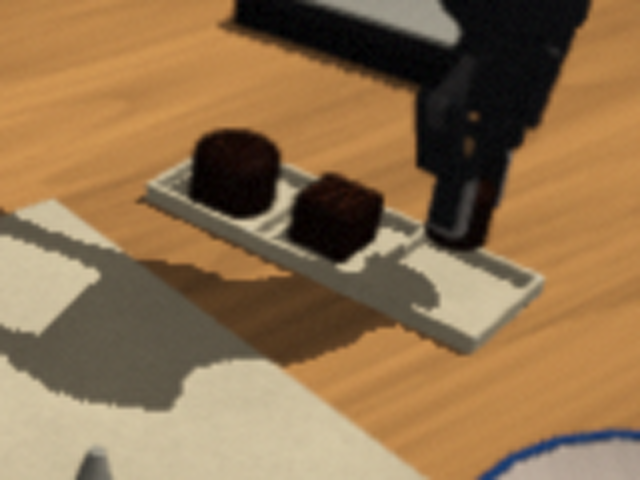

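Square sits in the middle; the small dome hangs upright at crop (460,220). Lowering.

>>> move_arm(commands=[[[0, 0, -0.15], [0, 0, 0], 15], [[0, 0, -0.3], [0, 0, 0], 15], [[0, 0, -0.25], [0, 0, 0], 15], [[0, 0, -0.15], [0, 0, 0], 15], [[0, 0, -0.08], [0, 0, 0], 15], [[0, 0, 0], [0, 0, 0], 15], [[0, 0, -0.03], [0, 0, 0], 15], [[0, 0, -0.03], [0, 0, 0], 15], [[0, 0, -0.03], [0, 0, 0], 15], [[0, 0, 0], [0, 0, 0], 15], [[0, 0, 0], [0, 0, 0], 15]])

```text
clock: 32.85
ee_pos: [0.5762, 0.279, 0.0137]
orientation: [-3.141, -0.001, 0.217]
force: [-1.7, -1.0, 5.3]
grip_width: 0.0331
grasp_force: 60.2
```

Floor contact. Releasing and backing off.

>>> move_arm(commands=[[[0, 0, 0], [0, 0, 0], 36], [[0, 0, 0], [0, 0, 0], 40], [[0, 0, 0], [0, 0, 0], 44], [[0, 0, 0], [0, 0, 0], 44], [[0, 0, 0.2], [0, 0, 0], 44], [[0, 0, 0.5], [0, 0, 0], 44], [[0, 0, 0.8], [0, 0, 0], 44], [[0, 0, 1], [0, 0, 0], 44], [[0, -0.3, 0.8], [0, 0, 0], 44], [[0, -0.8, 0.4], [0, 0, 0], 44], [[0, -0.9, 0.3], [0, 0, 0], 44], [[0, -0.9, 0.3], [0, 0, 0], 44]])

```text
clock: 33.85
ee_pos: [0.5759, 0.1622, 0.1868]
orientation: [3.141, -0.002, 0.219]
force: [1.0, -1.4, -0.5]
grip_width: 0.0441
grasp_force: 0.0
```

>>> move_arm(commands=[[[0, -0.9, 0], [0, 0, 0], 44], [[0, -0.5, 0], [0, 0, 0], 44], [[0, 0, 0], [0, 0, 0], 44], [[0, 0, 0], [0, 0, 0], 44]])

```text
clock: 34.18
ee_pos: [0.576, 0.106, 0.1852]
orientation: [-3.141, -0.001, 0.215]
force: [-0.6, -0.1, 1.2]
grip_width: 0.0442
grasp_force: 0.0
```

```bash
python3 look.py end top; for a in ".576 .279 .03" ".501 .262 .035" ".428 .246 .037" ".555 -.264 .037" ".557 -.336 .045" ".432 -.062 .04";do python3 chk.py end top $a;done; python3 look.py end2 scene
```

```text
[0.57591803 0.10701309 0.18489226] [-3.14100734e+00 -5.51201735e-04  2.16480565e-01] 0.044069429196525345
22 z [0.0197 0.0265 0.0301 0.0342 0.0374] (array([577.1, 263. ]), array([22.5,  5.3]), 7.7)
slope [0.081 0.543 0.04 ]
49 z [0.0192 0.0271 0.0334 0.0364 0.0386] (array([505.3, 242.8]), array([41.8,  8.3]), 23.4)
slope [-0.078  0.363  0.041]
412 z [0.0209 0.033  0.0346 0.0359 0.0384] (array([ 553.4, -263.8]), array([59.2, 57.6]), 88.8)
slope [ 0.005 -0.01   0.035]
434 z [0.0199 0.0327 0.0347 0.0364 0.0389] (array([ 557.1, -321.3]), array([84.4, 60. ]), 2.4)
slope [ 0.    -0.036  0.035]
234 z [0.0184 0.0239 0.0324 0.0353 0.0386] (array([431.6, -62.7]), array([55.9, 55.9]), 88.3)
slope [-0.011  0.006  0.034]
[0.57586593 0.10763539 0.18466962] [-3.14101311e+00 -2.34616047e-04  2.17711285e-01] 0.04390270778136915Traceback (most recent call last):
  File "chk.py", line 7, in <module>
    print(len(A),"z",np.percentile(A[:,2],[2,25,50,75,98]).round(4),box(A))
                     ~~~~~~~~~~~~~^^^^^^^^^^^^^^^^^^^^^^^^
    return _quantile_unchecked(
        a, q, axis, out, overwrite_input, method, keepdims, weights)
    return _ureduce(a,
                    func=_quantile_ureduce_func,
    ...<5 lines>...
                    overwrite_input=overwrite_input,
                    method=method)
    r = func(a, **kwargs)
    result = _quantile(arr,
                       quantiles=q,
    ...<2 lines>...
                       out=out,
                       weights=wgt)
    slices_having_nans = np.isnan(arr[-1, ...])
                                  ~~~^^^^^^^^^
IndexError: index -1 is out of bounds for axis 0 with size 0
```

View pics/end.png

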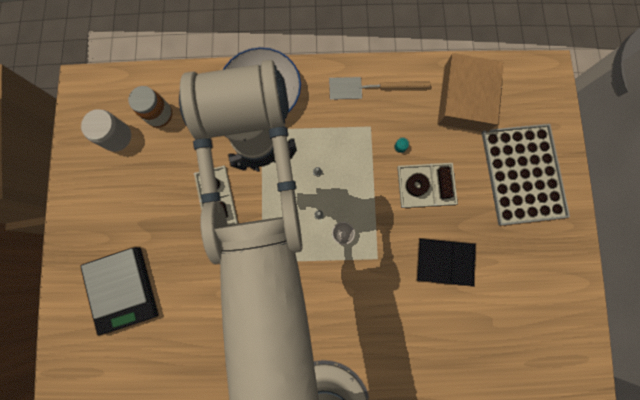

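View pics/end2.png

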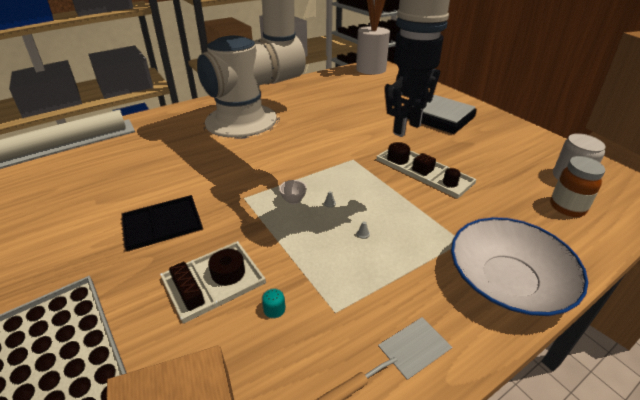

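The scene view shows the long box filled at (398,153), (424,164) and (452,178), and the wide box filled at (187,284) and (226,266). The ramekin (292,191) and nozzles haven't moved. The arm blocks the top view of the long box, so I'll check it from scene depth.

```bash
for a in ".576 .279 .028" ".501 .262 .033" ".428 .246 .036";do python3 chk.py end2 scene $a;done
```

```text
204 z [0.019  0.0263 0.0342 0.0384 0.0409] (array([578.5, 275.2]), array([33.4, 29.6]), 60.0)
slope [-0.169  0.265  0.039]
314 z [0.0189 0.0277 0.0363 0.0386 0.0409] (array([501.6, 261.2]), array([43.1, 46. ]), 12.0)
slope [-0.063  0.065  0.038]
334 z [0.0188 0.0289 0.0378 0.0421 0.0454] (array([433.3, 242.3]), array([53.2, 48. ]), 62.3)
slope [-0.129  0.117  0.042]
```

```bash
python3 -c "
from rig import *
print(finish_job())"
```

```text
the job is handed in; nothing more can be done
None
```

I placed all five cakes in their compartments, left the ramekin and both nozzles standing where they were, and handed the job in at about 34 s; the verdict was not shown.

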